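# Start the one mixer channel whose key still clicks

## Task

Two of the three start keys on the mixer console are worn out and only feel soft; one still clicks. Feel the keys with gentle presses, press the one that clicks right through its click and let it come up again; then turn the speed knob behind that key clockwise until its pointer is at the raised mark. Take care not to disturb the other two knobs, and leave everything else on the bench where it is.

Things in the scene. Friction and masses are not known exactly. Their poses are not given: they have to be found in the camera images.
- console: White console fixed to the table, 230 deep (x) x 250 wide (y) x 50 mm high; origin at the centre of its underside, x pointing from the key edge to the back. Three like channel plates side by side, 70 mm apart along y, each with a start key in front and its own speed knob 85 mm straight behind it (+x). Letters a, b, c name the plates, not places: which sits left, middle or right varies.
- key_a: Start key a, a plain grey round cap 26 mm across in a black collar 36 mm across. Origin at the centre of its top face: 71 mm above the table when up, 9 mm above the collar; the plate around is 54 mm up. Travel 8 mm down to a hard stop; springs back. All three look alike; two are worn, one works, which must be felt.
- knob_a_grip (a point): Grip point on the axis of speed knob a, 91 mm above the table; black disc 36 mm across, 8 mm thick, with an upright bar grip on it 34 mm long, 14 mm thick, from 60 to 98 mm above the table (disc top 68 mm). Neighbouring knob axes are 70 mm away: about 45 mm is free between bars, so open the gripper only part way. Vials stand 75 mm behind, between the knobs.
- knob_a_pointer (a point): End of the pointer line on top of the bar of knob a, 17 mm from its axis; the knob points from its grip point to here.
- knob_a (a joint): Angle of knob a in rad: 0 = bar along console x, pointer to the front (console -x); grows CLOCKWISE seen from above, the pointer passing towards console +y. Stops at 0 and 2.6; friction 0.04 N m, stays where left; starts between 0 and 0.35. The raised mark, a white rib 9 x 4 x 4 mm on the knob's round grey base (60 mm across), is at 1.20 on every knob.
- key_b: Start key b, like key_a: origin at the centre of its top face, 71 mm above the table when up; travel 8 mm.
- knob_b_grip (a point): Grip point on the axis of speed knob b, 91 mm above the table; like knob a.
- knob_b_pointer (a point): End of the pointer line on top of the bar of knob b, 17 mm from its axis; the knob points from its grip point to here.
- knob_b (a joint): Angle of speed knob b, same meaning, stops and mark as knob_a.
- key_c: Start key c, like key_a: origin at the centre of its top face, 71 mm above the table when up. A WORN key, whichever two they are, yields at about 2.4 N and stays soft: its force only rises, evenly, to somewhere between 3.5 and 5 N at the stop, with no fall on the way.
- knob_c_grip (a point): Grip point on the axis of speed knob c, 91 mm above the table; like knob a.
- knob_c_pointer (a point): End of the pointer line on top of the bar of knob c, 17 mm from its axis; the knob points from its grip point to here.
- knob_c (a joint): Angle of speed knob c, same meaning, stops and mark as knob_a.
- contact (a joint): Hidden switch contact of whichever key works: 0.00005 of that key's depth (at most 0.0000004 m, far too little to read). Feel of the WORKING key: it yields at about 2.4 N, climbs to over 5 N in the first 2 mm, then snaps over: the force FALLS to about 1.5 N near 6 mm and rises again to about 4 N at the stop. The contact is made 4.5 mm down.
- drive (a joint): Hidden speed setter of whichever channel works: 0.0000002 m per rad of that channel's knob (far too little to read); the knob on its mark gives 0.00000024 m.
- vial1: An amber glass vial, 24 mm wide, about 50 mm tall, standing on the console behind the knobs; origin at the centre of its foot. Leave it alone.
- vial2: A second amber vial like vial1. Leave it alone.
- spatula: Steel spatula, 190 mm long, lying on the table in front of the console; leave it alone.
- cap: White bottle cap, 32 mm wide, 14 mm high, lying on the table before the console; leave it alone.
- tray: Blue tablet counting tray 160 x 110 x 20 mm, on the left of the table; leave it alone.
- mortar: White mortar bowl, 90 mm wide, 50 mm high, left of the console; leave it alone.
- stock1: White stock bottle 68 mm wide, 125 mm tall, on the right; leave it alone.
- stock2: White stock bottle 54 mm wide, 95 mm tall, on the right; leave it alone.

How it is judged (in metres and radians):
On the way, in this order (a step that is already met when the one before it is completed fails the run):
1. the key that clicks is pressed through its click (4.5 mm down or more) (value of joint contact above 2.25e-07 m), for 0.1 s.
2. with the keys up again, the knob behind that key is turned to its mark (value of joint drive between 2.1e-07 and 2.7e-07 m and height (world z) of each of key_a, key_b, key_c above 0.0695 m), for 0.2 s.
At the end, for the whole second after the job is handed in: The knob behind the key that clicks stands at its raised mark (1.20 rad, within 0.15 rad) and all knobs are at rest; all three keys are up (less than 1.5 mm down); the other two knobs stand as they were (pointers within 2 mm) (all of step 2 and velocity of joint each of knob_a, knob_b, knob_c below 0.05 rad/s and not (distance of each of knob_a_pointer, knob_b_pointer from where it was at the start of the episode above 0.002 m) and not (distance of each of knob_b_pointer, knob_c_pointer from where it was at the start of the episode above 0.002 m) and not (distance of each of knob_a_pointer, knob_c_pointer from where it was at the start of the episode above 0.002 m)); the robot touches nothing.
It fails at once if a key is pressed with more than 20 N (contact force between any of key_a, key_b, key_c and anything else above 20 N).
It fails at once if more than one knob is disturbed (pointers moved over 2 mm) (distance of each of knob_a_pointer, knob_b_pointer from where it was at the start of the episode above 0.002 m or distance of each of knob_b_pointer, knob_c_pointer from where it was at the start of the episode above 0.002 m or distance of each of knob_a_pointer, knob_c_pointer from where it was at the start of the episode above 0.002 m).
It fails at once if a loose thing on the bench or console is moved more than 15 mm or tipped (distance of any of vial1, vial2, spatula, cap, tray, mortar, stock1, stock2 from where it was at the start of the episode above 0.015 m or angle between any of vial1, vial2, spatula, cap, tray, mortar, stock1, stock2's own z axis and vertical above 0.4 rad).
It also fails if it takes over 72 s, if anything falls off the work surface, if the arm or the gripper's body presses on something with over 40 N, if the wrist force passes 120 N, or if a joint passes its speed limit or range.

## Robot

A 7-joint arm with a two-finger parallel gripper is mounted at the origin on the work surface. World frame = base frame: x ahead of the robot, y to its left, z up, the work surface at z = 0. Lengths are in mm, angles in rad, forces in N, time in s.
With the tool pointing down it reaches from about 400 to 875 mm from the base axis. Payload 19.3 kg.
Tool frame: the origin (TCP) lies at the very end of the fingers, on their centre line; the grasp point (between the pads) lies 19 mm behind it (grip_point_offset is the z of the grasp point in the tool frame, in mm); z points along the fingers, x is the direction in which the jaws open and shut, and the axes are right-handed (so a half turn about z gives the same grasp; the last joint's range is limited). The gripper opens to 85 mm and grips with 20 to 120 N. Pads are 22 mm wide; open, the fingers measure 114 mm over their backs; the gripper's body (76 mm by 85 mm) begins 54 mm behind the grasp point. The pads swing forward as they close: fully open they stand 13 mm farther back than shut.
Start: joints at [1.123, 0.521, -0.036, 1.599, 0.021, 1.021, -0.113], TCP at [230.519, -580.925, 194.991] pointing down, gripper open.
Joint ranges: [-2.91, 2.91], [-0.3, 2.13], [-1.5, 1.42], [0.17, 2.43], [-1.26, 4.41], [0.16, 1.93], [-2.52, 2.52]. Speed limits (rad/s): [1.89, 1.89, 2.39, 2.39, 3.01, 3.01, 3.01].

## Interface

Orientations are given as a 3x3 rotation matrix whose columns are the frame's x, y, z axes.
In Python, from workcell import movep, movel, goto_joints, open_gripper, clamp, wait, inverse_kinematics, read_state, camera, PlanningError, finish_job, grip_point_offset gives the robot as it stands. Calls block until the motion is done:
- movep(position, orientation): joint-space move of the TCP to a pose.
- movel(position, frame=None, max_speed=150, guard=None): straight line of the TCP; frame=None keeps the orientation; max_speed is the mean speed in mm/s. With guard (N) it stops when the force on the tool has changed by that much, and returns True; else False.
- goto_joints(angles): joint-space move.
- open_gripper() and clamp(): open the fingers fully, or close them until they stop; the grip force is fixed at half the most.
- wait(seconds).
- inverse_kinematics(position, orientation): joint angles nearest the present ones, or None.
- read_state(): the state.
- camera(name): name is "side" or "top"; returns a dict with "image" (420x560x3 uint8, blue, green, red), "range_z" (420x560 float32, mm along the optical axis (not along the pixel's ray), 0 where there is no reading), "fx", "fy", "cx", "cy" (pixels), "cam_to_world" (4x4, takes a point from camera to world coordinates). Camera axes: x right, y up, looking along -z (the intrinsics and any distortion apply to the point x, -y, -z); pixel columns grow to the right and rows downward; lengths in mm; the calibration is good to about 2 mm. A picture is of the moment at which its call begins.
A pose or a line that the arm cannot do raises PlanningError and nothing moves.
- finish_job(): hands the job in, once; it reports no verdict.
The state is a dict: "time": time; "qpos": joint angles; "qvel": joint speeds; "joint_efforts": joint torques, N m; "eef_pos": TCP position; "tool_rot": TCP orientation; "ft_force": force on the tool from outside, world axes, zero at the start; "torque": the same for the moment, N m; "finger_gap": finger opening in mm.
Only numpy, scipy, OpenCV 4.12 (cv2) and the standard library are available. Lean on these libraries where they do the work, as an engineer would, in place of code of your own. Each camera call takes 0.05 s, during which the arm holds its last target.

## Working session

There is one attempt and no reset: what is moved stays moved. The work goes in short steps, each a Python script; the robot and the scene stay as the last script left them, time stands still between calls to the robot, and variables do not carry over. Pictures are saved under pics/ and viewed, and the job is handed in when it is done.

```bash
ls; mkdir -p pics; python3 - <<'E'
from workcell import *
import cv2,numpy as np
s=read_state();print(s['time'],s['eef_pos'],s['tool_rot'],s['ft_force'],s['finger_gap'],grip_point_offset)
for n in('top','side'):
    c=camera(n);cv2.imwrite(f'pics/{n}0.png',c['image']);np.savez(f'{n}0.npz',**c)
    print(n,c['fx'],c['cx'],c['cam_to_world'],[k for k in c])
E
```

```text
pics
0.0 [ 230.36175602 -580.58867428  194.42600841] [[ 3.68886154e-01 -9.29474444e-01 -5.12430339e-04]
 [-9.29473895e-01 -3.68886496e-01  1.01543134e-03]
 [-1.13284611e-03  1.01712063e-04 -9.99999353e-01]] [0.13291864 0.00887251 0.88314514] 85.0914831790833 -18.700000000000003
top 436.01697252867325 274.0161346057419 [[-1.30089970e-02  9.93926346e-01 -1.09275725e-01  4.11882176e+02]
 [-9.99903973e-01 -1.34529259e-02 -3.32616986e-03  1.52752361e+01]
 [-4.77604609e-03  1.09221962e-01  9.94005912e-01  1.31432019e+03]
 [ 0.00000000e+00  0.00000000e+00  0.00000000e+00  1.00000000e+00]] ['image', 'range_z', 'fx', 'fy', 'cx', 'cy', 'cam_to_world']
side 510.0822962740428 280.1818201462195 [[-6.56708317e-01  5.30734336e-01 -5.35775374e-01 -1.33962399e+02]
 [-7.54069334e-01 -4.52074820e-01  4.76453353e-01  6.06332906e+02]
 [ 1.06595984e-02  7.16902658e-01  6.97091781e-01  9.33922383e+02]
 [ 0.00000000e+00  0.00000000e+00  0.00000000e+00  1.00000000e+00]] ['image', 'range_z', 'fx', 'fy', 'cx', 'cy', 'cam_to_world']
```

View pics/top0.png

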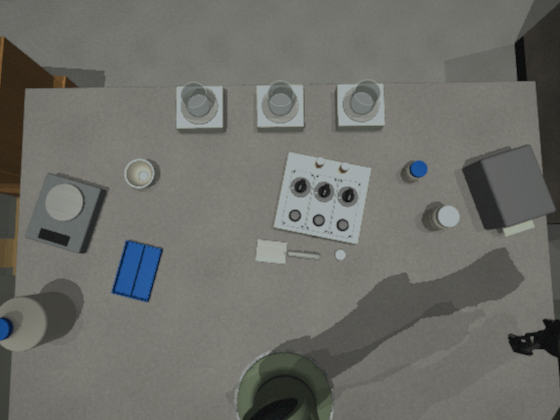

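View pics/side0.png

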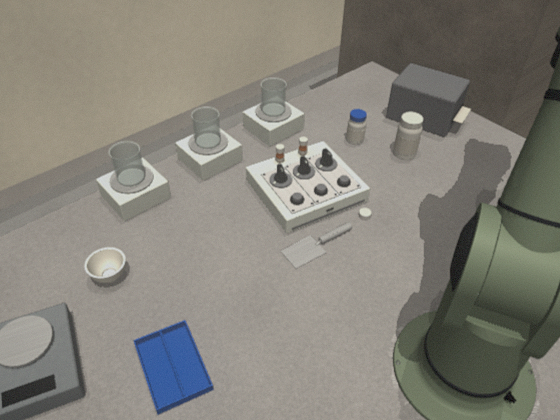

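```bash
python3 - <<'E'
import cv2,numpy as np
t=np.load('top0.npz')['image'];s=np.load('side0.npz')['image']
cv2.imwrite('pics/t1.png',cv2.resize(t[145:250,268:378],None,fx=7,fy=5.6 if 0 else 5.6*1.0,interpolation=cv2.INTER_CUBIC) if 0 else cv2.resize(t[145:250,268:378],None,fx=5.6,fy=5.6,interpolation=cv2.INTER_CUBIC))
cv2.imwrite('pics/s1.png',cv2.resize(s[130:235,240:375],None,fx=5.6,fy=5.6,interpolation=cv2.INTER_CUBIC))
E
```

```text
(no output)
```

View pics/t1.png

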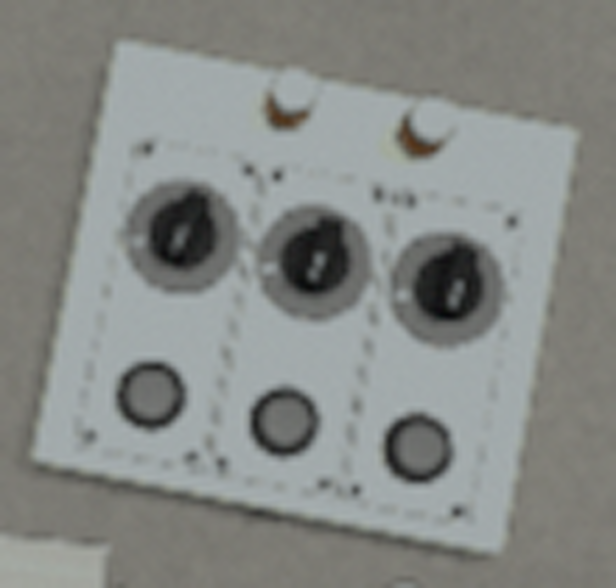

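View pics/s1.png

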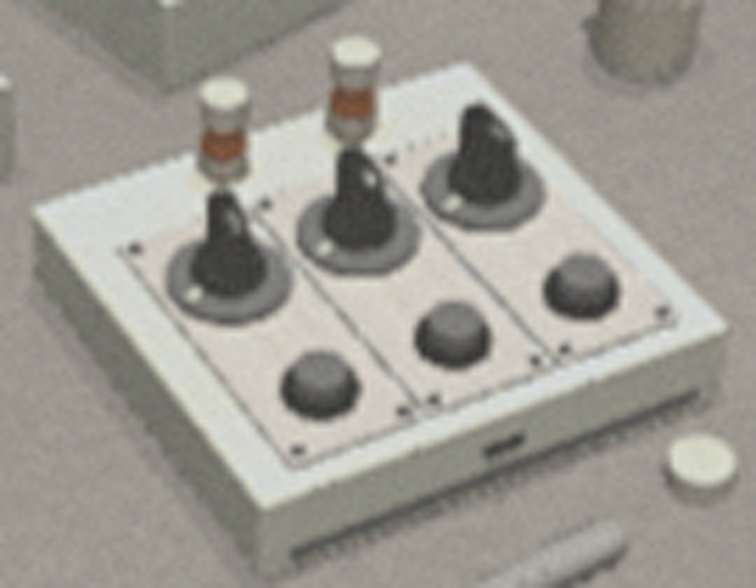

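The top crop shows the keys at (151,396), (284,421), (418,448) and the knob bases at (182,237), (314,263), (446,290). The marks are on the left of each base (console +y). I'll fit the console pose from both views.

```bash
cat > h.py <<'E'
import numpy as np
from scipy.optimize import least_squares
def proj(c,P):
    T=c['cam_to_world'];p=(np.atleast_2d(P)-T[:3,3])@T[:3,:3]
    return np.c_[c['fx']*p[:,0]/-p[:,2]+c['cx'],c['fy']*-p[:,1]/-p[:,2]+c['cy']]
def ray(c,uv,z):
    T=c['cam_to_world'];d=T[:3,:3]@np.array([(uv[0]-c['cx'])/c['fx'],-(uv[1]-c['cy'])/c['fy'],-1]);o=T[:3,3]
    return o+d*(z-o[2])/d[2]
E
python3 - <<'E'
from h import *
t=np.load('top0.npz');s=np.load('side0.npz')
cr=lambda a,o:np.array(a)/5.6-.41+np.array(o)
tk=cr([(151,396),(284,421),(418,448)],(268,145));tb=cr([(182,237),(314,263),(446,290)],(268,145))
sk=cr([(320,373),(453,322),(582,275)],(240,130))
tc=cr([(118,40),(579,131),(500,552),(33,461)],(268,145))
for q in tk: print('key',ray(t,q,71))
for q in tb: print('knob',ray(t,q,58))
for q in sk: print('skey',ray(s,q,71))
C=[ray(t,q,50) for q in tc]
for i in range(4):print('corner',C[i],np.linalg.norm(C[i]-C[i-1]))
# fit
K=np.array([ray(t,q,71)[:2] for q in tk]);B=np.array([ray(t,q,58)[:2] for q in tb]);S=np.array([ray(s,q,71)[:2] for q in sk])
def f(p):
    R=np.array([[np.cos(p[2]),-np.sin(p[2])],[np.sin(p[2]),np.cos(p[2])]])
    k=np.array([R@[0,y]+p[:2] for y in(70,0,-70)]);b=k+R@[85,0]
    return k,b
for nm,r in(('top',lambda p:np.r_[(f(p)[0]-K).ravel(),(f(p)[1]-B).ravel()]),('both',lambda p:np.r_[(f(p)[0]-K).ravel(),(f(p)[1]-B).ravel(),(f(p)[0]-S).ravel()])):
    o=least_squares(r,[600,-60,-.2]);print(nm,o.x,np.round(o.fun,1));print(np.round(f(o.x)[0]),np.round(f(o.x)[1]))
for q in[(200,195),(183,240)]:pass
for a,b in(((199,190),(178,246)),((330,216),(316,275)),((458,240),(452,300))):print('bar?',ray(t,cr(a,(268,145)),98),ray(t,cr(b,(268,145)),98))
# depth check
for q in tk: print('depth', q, t['range_z'][int(round(q[1])),int(round(q[0]))])
E
```

```text
key [529.57030724 -39.13442327  71.        ]
key [ 515.83571642 -106.79574503   71.        ]
key [ 501.11057113 -174.74903039   71.        ]
knob [613.6763426  -57.33862308  58.        ]
knob [ 599.06610495 -125.63709227   58.        ]
knob [ 583.97425196 -193.72337355   58.        ]
skey [526.41317877 -35.2395442   71.        ]
skey [ 512.36217545 -103.48488012   71.        ]
skey [ 496.99711984 -171.06924101   71.        ]
corner [720.72925257 -26.04952743  50.        ] 227.2795493958946
corner [ 668.45954264 -267.56683661   50.        ] 247.10874774256553
corner [ 448.29281217 -218.61878758   50.        ] 225.542237082897
corner [498.52988999  21.73579291  50.        ] 245.5485458138377
top [ 5.15675966e+02 -1.07199556e+02 -2.14106414e-01] [ 1.   0.3 -0.2 -0.4 -0.3 -0.9 -0.1  0.5 -0.3  0.4 -0.1  0.1]
[[ 531.  -39.]
 [ 516. -107.]
 [ 501. -176.]] [[ 614.  -57.]
 [ 599. -125.]
 [ 584. -194.]]
both [ 5.14460078e+02 -1.05730397e+02 -2.19798369e-01] [ 0.2  1.7 -1.4  1.1 -1.9  0.7 -1.   1.4 -1.7  1.4 -1.8  1.1  3.3 -2.2
  2.1 -2.2  2.2 -3. ]
[[ 530.  -37.]
 [ 514. -106.]
 [ 499. -174.]] [[ 613.  -56.]
 [ 597. -124.]
 [ 582. -193.]]
bar? [631.13396146 -64.07518305  98.        ] [602.69471911 -52.92340438  98.        ]
bar? [ 616.93189242 -129.82074528   98.        ] [ 586.99729253 -122.00047889   98.        ]
bar? [ 603.80941711 -193.90130546   98.        ] [ 573.38813694 -189.92024983   98.        ]
depth [294.55428571 215.30428571] 1249.5051
depth [318.30428571 219.76857143] 1243.784
depth [342.23285714 224.59      ] 1243.5944
```

View pics/side1c.png

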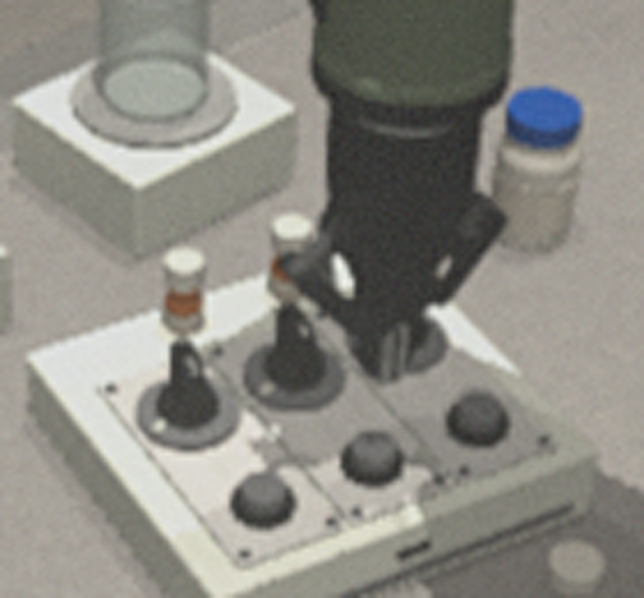

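View pics/top1c.png

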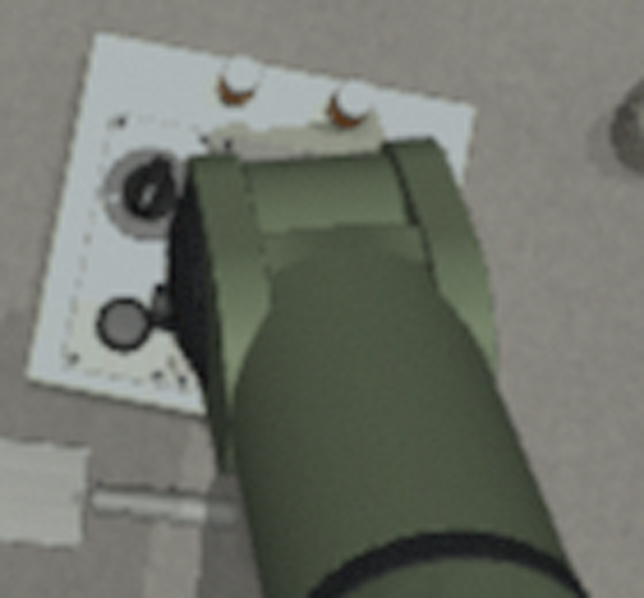

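```bash
python3 - <<'E'
from h import *
c=np.load('side1.npz')
uv=(proj(c,[[514.9,-106,85.6],[514.9,-106,71],[530,-37.5,71]])-[240,90]+.4)*4.6
print(uv)
T=proj(c,[[514.9,-106,71],[524.9,-106,71],[514.9,-96,71],[514.9,-106,81]]);print((T[1:]-T[0])*4.6)
E
```

```text
[[373.87379612 424.19169846]
 [372.11186666 444.09500568]
 [261.42217389 485.01288383]]
[[-12.67638796  -9.26400729]
 [-13.09369345   7.93960834]
 [  1.20378153 -13.59829339]]
```

```bash
python3 - <<'E'
from h import *
import cv2
c=np.load('side1.npz');im=c['image'][145:205,290:370]
im=np.clip(im.astype(float)*2.2,0,255).astype(np.uint8)
cv2.imwrite('pics/z.png',cv2.resize(im,None,fx=9,fy=9,interpolation=cv2.INTER_CUBIC))
D=c['range_z'];T=c['cam_to_world']
for v in range(140,200,3):
  r=[]
  for u in (316,320,324,328,332):
    d=D[v,u];p=T[:3,:3]@np.array([(u-c['cx'])/c['fx']*d,-(v-c['cy'])/c['fy']*d,-d])+T[:3,3];r.append(tuple(int(x) for x in p))
  print(v,r)
E
```

```text
140 [(507, -68, 238), (505, -80, 233), (503, -91, 229), (501, -102, 224), (496, -110, 223)]
143 [(508, -71, 227), (508, -84, 220), (499, -87, 225), (501, -103, 215), (492, -107, 219)]
146 [(508, -72, 218), (508, -84, 212), (495, -84, 220), (500, -104, 207), (493, -109, 208)]
149 [(529, -94, 186), (508, -86, 202), (498, -88, 208), (500, -104, 198), (495, -113, 197)]
152 [(639, -212, 51), (510, -89, 191), (497, -88, 199), (504, -109, 184), (495, -114, 187)]
155 [(521, -87, 176), (519, -99, 171), (498, -90, 188), (501, -107, 178), (498, -118, 175)]
158 [(507, -73, 183), (508, -88, 175), (502, -95, 175), (498, -105, 172), (586, -220, 58)]
161 [(507, -74, 174), (509, -90, 164), (499, -93, 169), (503, -112, 156), (570, -204, 66)]
164 [(596, -170, 57), (509, -90, 155), (505, -101, 152), (-133, 606, 933), (564, -198, 62)]
167 [(592, -166, 51), (510, -93, 143), (502, -99, 145), (502, -113, 137), (560, -194, 57)]
170 [(584, -159, 49), (510, -93, 134), (501, -98, 136), (557, -176, 58), (553, -187, 55)]
173 [(574, -149, 51), (567, -157, 51), (500, -98, 128), (553, -173, 52), (545, -179, 53)]
176 [(565, -140, 51), (556, -146, 54), (549, -154, 54), (545, -164, 51), (539, -173, 50)]
179 [(557, -133, 51), (549, -139, 53), (548, -153, 45), (536, -156, 51), (532, -167, 48)]
182 [(546, -122, 54), (539, -129, 55), (535, -140, 51), (529, -149, 49), (520, -155, 52)]
185 [(540, -116, 50), (519, -108, 70), (514, -117, 68), (518, -137, 54), (513, -148, 50)]
188 [(521, -97, 64), (512, -102, 67), (502, -106, 72), (510, -130, 52), (506, -141, 49)]
191 [(516, -92, 61), (510, -101, 60), (501, -105, 64), (504, -124, 51), (496, -130, 52)]
194 [(511, -88, 56), (500, -91, 62), (496, -101, 59), (495, -115, 51), (488, -123, 52)]
197 [(505, -83, 53), (501, -93, 50), (491, -97, 55), (486, -106, 52), (480, -115, 52)]
```

View pics/z.png

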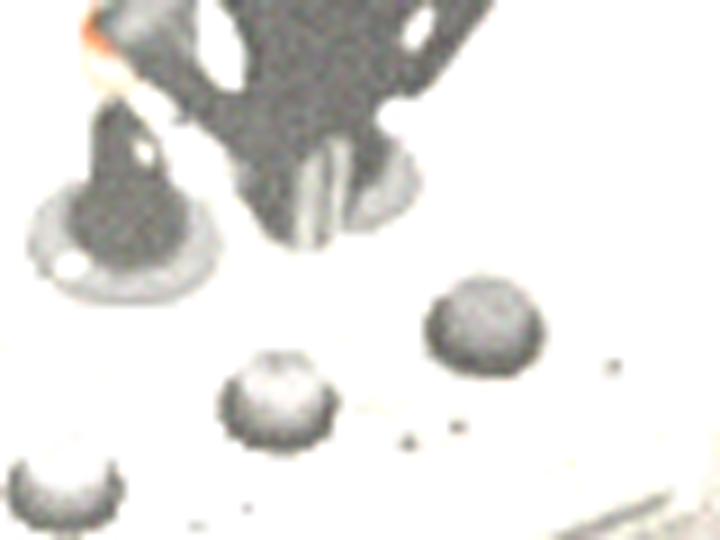

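```bash
python3 - <<'E'
from workcell import *
from h import *
import cv2
s=read_state();print(s['time'],s['eef_pos'],s['qpos'],s['ft_force'],s['finger_gap'])
c=camera('side');np.savez('side2.npz',**c);im=c['image'][145:205,290:370]
im=np.clip(im.astype(float)*2.2,0,255).astype(np.uint8)
cv2.imwrite('pics/z2.png',cv2.resize(im,None,fx=9,fy=9,interpolation=cv2.INTER_CUBIC))
E
```

```text
4.675 [ 515.11778224 -106.05571064   85.96218638] [ 0.24623256  0.52188914 -0.20868577  1.94959283  0.16431549  0.6846169
 -1.85083027] [ 0.39761419  0.23290596 -0.33791755] 0.37593275093777534
```

View pics/z2.png

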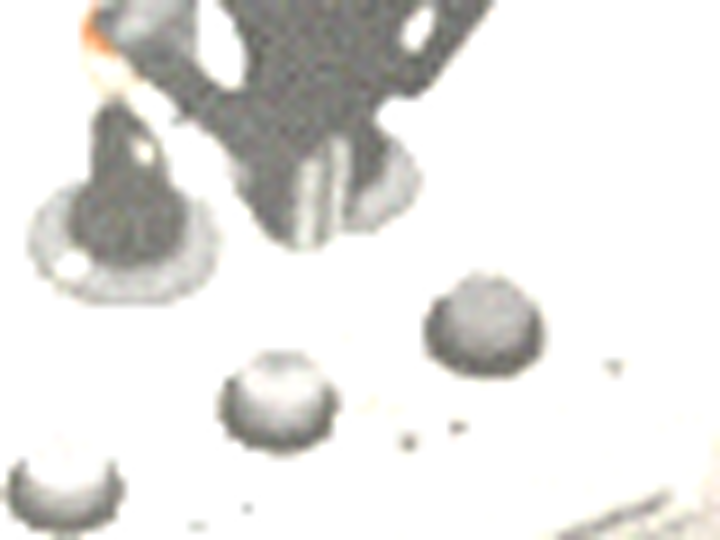

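The fingertips show in the picture and in depth at about z = 125, but the TCP reads 86. The lateral position agrees. I'll find the true height by touch: a slow guarded descent onto the middle key.

```bash
python3 - <<'E'
from workcell import *
from h import *
import cv2
g=movel([*KEY['M'],66],max_speed=20,guard=1.5)
s=read_state();print(g,s['time'],s['eef_pos'],s['ft_force'],s['finger_gap'])
c=camera('side');np.savez('side2.npz',**c);im=c['image'][145:205,290:370]
im=np.clip(im.astype(float)*2.2,0,255).astype(np.uint8)
cv2.imwrite('pics/z3.png',cv2.resize(im,None,fx=9,fy=9,interpolation=cv2.INTER_CUBIC))
E
```

```text
False 5.825 [ 514.58172753 -105.91880629   66.10219427] [ 0.19228927  0.75249539 -0.78951658] -0.2579419417951113
```

View pics/z3.png

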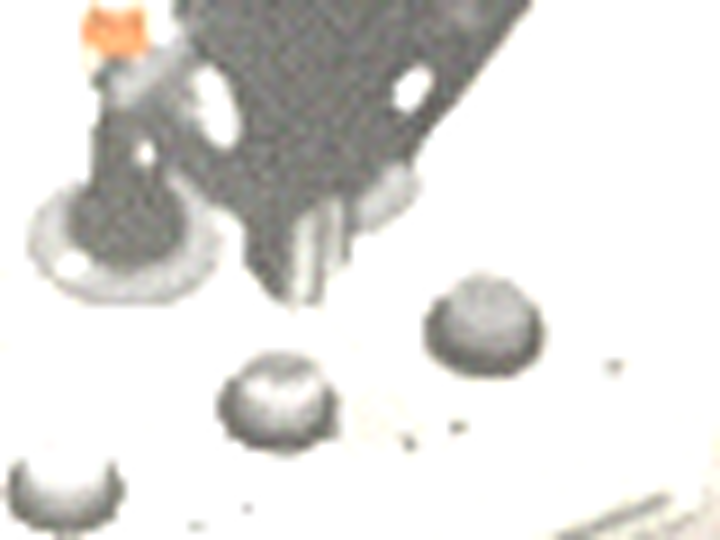

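```bash
python3 - <<'E'
from workcell import *
from h import *
import cv2
g=movel([*KEY['M'],42],max_speed=40,guard=2)
if not g: g=movel([*KEY['M'],27],max_speed=10,guard=2)
s=read_state();print(g,s['time'],s['eef_pos'],s['ft_force'],s['finger_gap'])
c=camera('side');np.savez('side2.npz',**c);im=c['image'][145:205,290:370]
im=np.clip(im.astype(float)*2.2,0,255).astype(np.uint8)
cv2.imwrite('pics/z4.png',cv2.resize(im,None,fx=9,fy=9,interpolation=cv2.INTER_CUBIC))
E
```

```text
True 7.4917 [ 514.46393914 -105.8922308    33.81430921] [ 0.25134133 -1.07515078  2.77433332] -0.14446297336000483
```

View pics/z4.png

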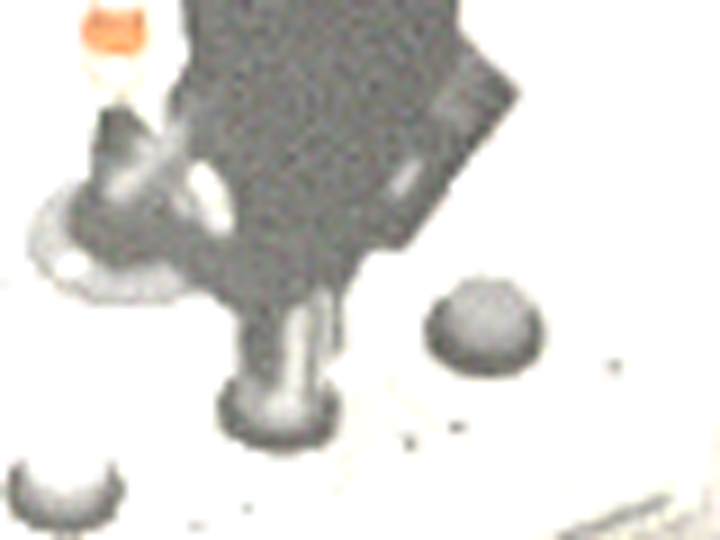

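Contact came at TCP z = 33.8, so the true tip is about 37 mm above the reported TCP. The pads sit centred on the cap. Next I'll feel this key in small steps.

```bash
cat >> h.py <<'E'
def feel(k,z0=35.5,depth=3.5,step=0.5):
    from workcell import movel,read_state,wait
    def fz(n=5):
        v=[]
        for _ in range(n): wait(0.02); v.append(read_state()['ft_force'][2])
        return np.mean(v)
    movel([*KEY[k],z0+1.5],max_speed=40); wait(.1); b=fz(8); out=[]
    for z in np.arange(z0,z0-depth-1e-6,-step):
        movel([*KEY[k],z],max_speed=20)
        f=fz()-b; out.append((round(float(read_state()['eef_pos'][2]),1),round(float(f),1)))
        if f>12: break
    print(k,'base',round(b,2),out,read_state()['time'])
E
python3 - <<'E'
from h import *
feel('M',35,5.5)
E
```

```text
M base -0.04 [(34.9, 0.1), (34.5, 2.4), (34.0, 3.1), (33.5, 2.9), (33.0, 3.0), (32.5, 3.2), (32.0, 3.5), (31.5, 3.2), (31.0, 3.7), (30.5, 3.6), (30.0, 3.9), (29.5, 4.1)] 12.025
```

```bash
python3 - <<'E'
from h import *
from workcell import *
movel([*KEY['M'],46]); movel([*KEY['L'],46]); feel('L',34.5,5,0.7)
movel([*KEY['L'],46]); movel([*KEY['R'],46]); feel('R',34.5,3.5,0.7)
movel([*KEY['R'],46])
E
```

```text
L base 0.14 [(34.6, 2.3), (33.9, 2.7), (33.1, 2.7), (32.4, 2.6), (31.7, 2.4), (31.0, 2.6), (30.3, 3.0), (29.6, 2.9)] 16.2
R base 0.23 [(34.6, 2.4), (33.9, 3.7), (33.2, 4.8), (32.5, 5.1), (31.8, 4.3), (30.9, 3.1)] 20.175
```

The right key clicks: its force peaks at 5.1 N and then falls. Now I'll press it through.

```bash
python3 - <<'E'
from h import *
from workcell import *
import cv2
movel([*KEY['R'],36],max_speed=60)
movel([*KEY['R'],31],max_speed=20)
for z in (30,29,28,27.5):
    movel([*KEY['R'],z],max_speed=15);wait(.05);s=read_state();print(s['eef_pos'][2],s['ft_force'][2])
    if s['ft_force'][2]>7: break
wait(.25);print(read_state()['ft_force'])
movel([*KEY['R'],70],max_speed=80)
# retreat so the cameras see the knobs
p=KEY['R']-120*ex
movel([*p,120]); print(read_state()['time'])
for n,(x,y) in(('top',(268,145)),('side',(240,130))):
    c=camera(n);np.savez(f'{n}3.npz',**c)
    cv2.imwrite(f'pics/{n}3c.png',cv2.resize(c['image'][y:y+105,x:x+135],None,fx=5.6,fy=5.6,interpolation=cv2.INTER_CUBIC))
E
```

```text
29.97032885634006 1.5537278272431103
28.992942827637766 2.5738065273631254
28.024555695205386 1.625425545746833
27.53738633732223 3.553847897437097
[ 0.85593595 -0.09615743  3.27156723]
24.2917
```

View pics/top3c.png

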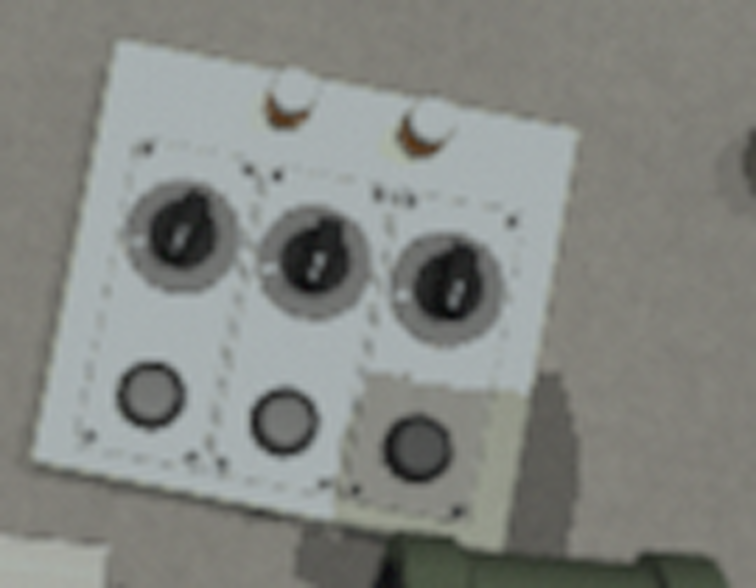

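View pics/side3c.png

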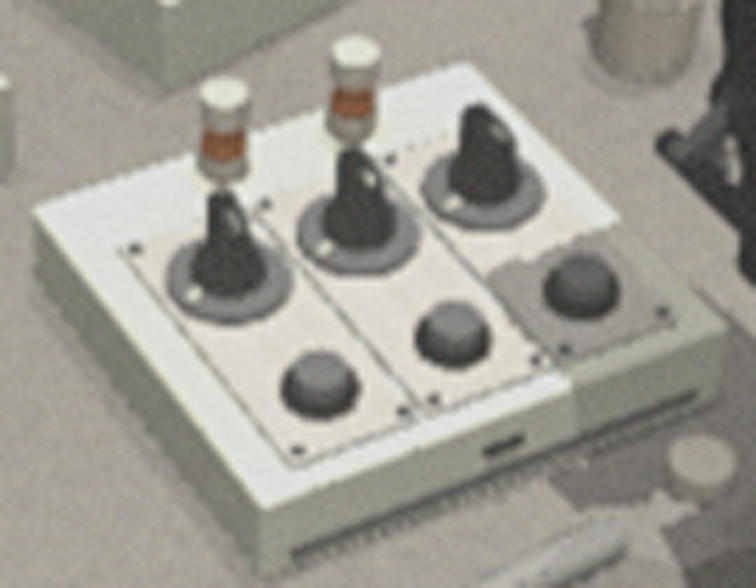

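Scene is unchanged and the keys are up. The right bar still points nearly to the front. I'll push its pointer end clockwise with the closed fingertips, first to about 1.0 rad, then look.

```bash
cat >> h.py <<'E'
def fing(th,w,z,r=26,C=None):
    C=KNOB['R'] if C is None else C
    d=-np.cos(th)*ex+np.sin(th)*ey; n=np.sin(th)*ex+np.cos(th)*ey
    return np.array([*(C+r*d-w*n),z]), rot(YAW-th)
def shots(tag):
    from workcell import camera
    import cv2
    for n,(x,y) in(('top',(268,145)),('side',(240,130))):
        c=camera(n);np.savez(f'{n}{tag}.npz',**c)
        cv2.imwrite(f'pics/{n}{tag}c.png',cv2.resize(c['image'][y:y+105,x:x+135],None,fx=5.6,fy=5.6,interpolation=cv2.INTER_CUBIC))
E
python3 - <<'E'
from h import *
from workcell import *
p,R=fing(0,34,100)
print(inverse_kinematics(p,R),inverse_kinematics(*fing(1.3,18,41)))
movep(p,R)
movel(fing(0,34,41)[0],max_speed=80,guard=6)
s=read_state();print(s['time'],s['eef_pos'],s['ft_force']);shots('4')
E
```

```text
[ 0.67630508  0.64164601 -0.57588016  1.75134124  0.43689116  0.87931971
 -0.30976421] [ 0.38225879  0.67459259 -0.27793803  1.80640558  0.27000653  0.69770213
 -1.56297969]
26.575 [ 550.02600131 -220.17788705   41.3315896 ] [ 0.40563423  0.14875611 -0.70068294]
```

View pics/side4c.png

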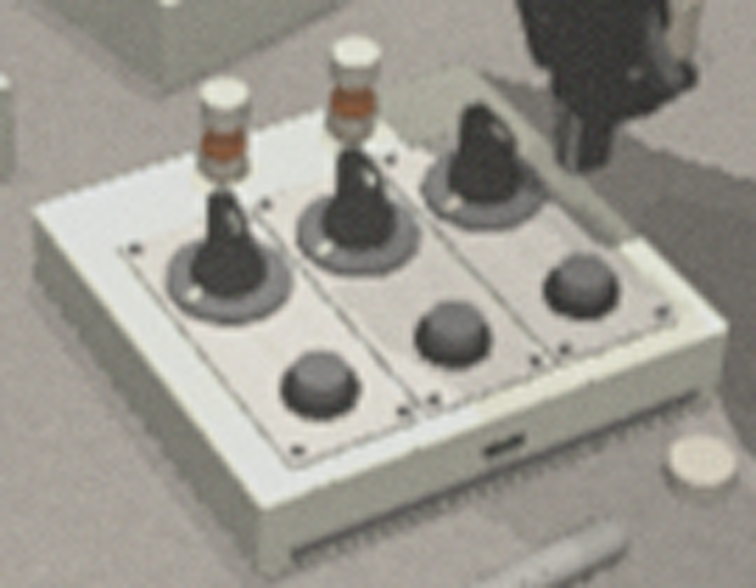

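```bash
python3 - <<'E'
from h import *
from workcell import *
c=np.load('side4.npz');print((proj(c,[[550,-220.2,78]])-[240,130]+.41)*5.6)
for w in (28,23,18):
    movel(fing(0,w,41)[0],max_speed=60);s=read_state();print(w,s['ft_force'])
for th in np.arange(.1,1.01,.1):
    p,R=fing(th,18,41);movel(p,R,max_speed=40)
    s=read_state();f=s['ft_force'];n=np.r_[np.sin(th)*ex+np.cos(th)*ey,0];print(round(th,2),np.round(f,1),round(f@n,1))
    if np.linalg.norm(f)>15: break
print(s['time'],s['eef_pos']);shots('5')
E
```

```text
[[574.60752156 163.56558703]]
28 [ 0.32536123 -0.49186265 -0.44092344]
23 [-0.05031088 -0.11990624  0.29398134]
18 [-0.36204266 -0.99804095 -0.25410206]
0.1 [ 1.2 -0.3  0.3] 0.1
0.2 [-0.4  0.6 -0.5] 0.3
0.3 [-0.1 -0.8  0. ] -0.7
0.4 [ 0.3 -0.4  0.2] -0.1
0.5 [-0.2 -0.3 -0.6] -0.4
0.6 [-0.4  0.4  0.6] -0.1
0.7 [0.1 0.  0.7] 0.1
0.8 [ 0.4 -0.1  1.2] 0.2
0.9 [ 0.3 -0.3  0.6] 0.1
1.0 [-0.7  0.1  0.2] -0.6
29.925 [ 556.49870717 -174.50199636   41.00643854]
```

View pics/side5c.png

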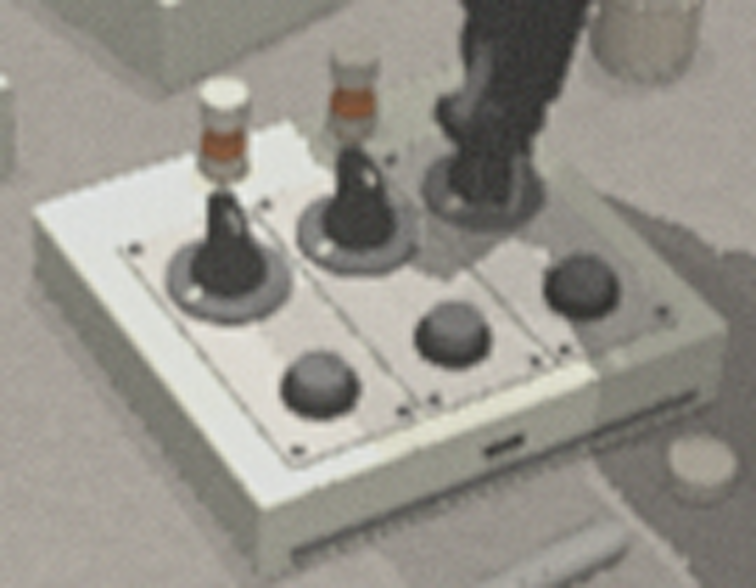

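```bash
python3 - <<'E'
from h import *
from workcell import *
movel(fing(1.0,50,41)[0],max_speed=80)
p=fing(1.0,120,100)[0]
movel(p,max_speed=150);print(read_state()['time'],read_state()['eef_pos']);shots('6')
E
```

```text
31.3333 [ 461.42599115 -209.4444512    99.75788191]
```

View pics/side6c.png

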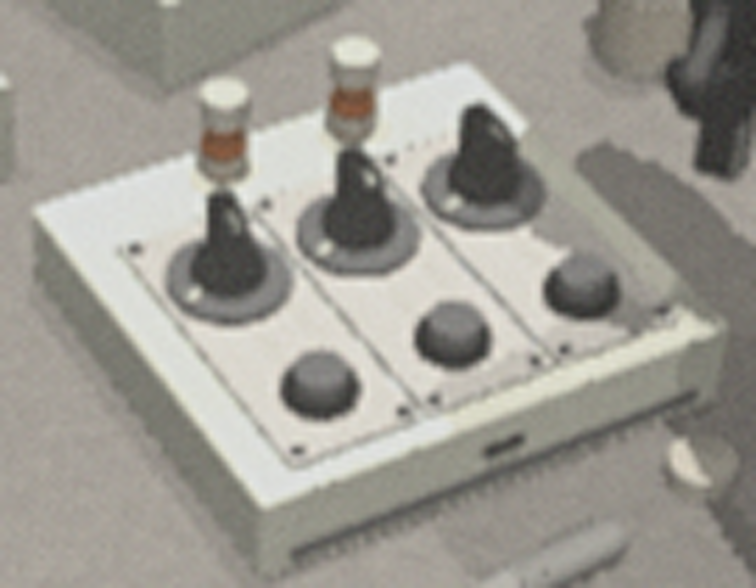

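View pics/top6c.png

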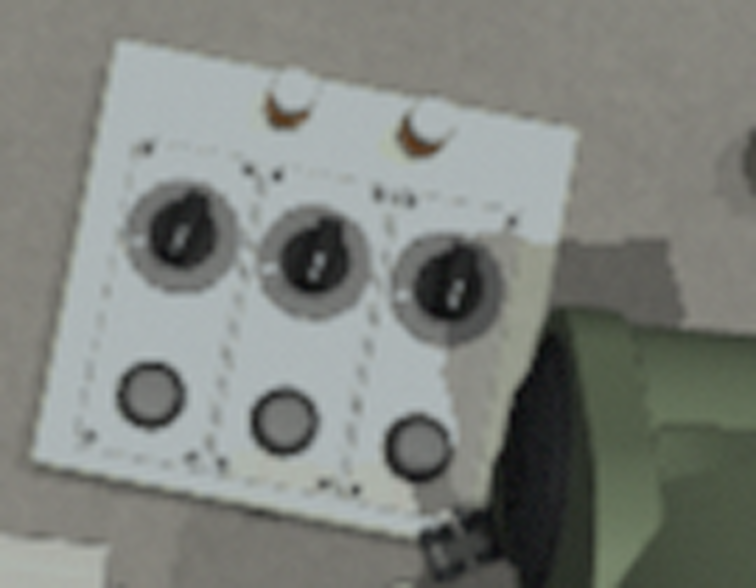

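The knob didn't move: the finger passed outside the bar because the closed tip is only about 14 mm along the jaw axis. I'll repeat closer in, with r = 16.

```bash
python3 - <<'E'
from h import *
from workcell import *
p,R=fing(0,34,100,16)
movep(p,R)
movel(fing(0,34,41,16)[0],max_speed=100,guard=6)
for w in (26,18):
    movel(fing(0,w,41,16)[0],max_speed=60);s=read_state();print(w,s['ft_force'])
for th in np.arange(.125,1.01,.125):
    p,R=fing(th,18,41,16);movel(p,R,max_speed=40)
    s=read_state();f=s['ft_force'];n=np.r_[np.sin(th)*ex+np.cos(th)*ey,0];print(round(th,2),np.round(f,1),round(f@n,1))
    if np.linalg.norm(f)>15: break
print(s['time'],s['eef_pos'])
movel(fing(th,50,41,16)[0],max_speed=100)
movel(fing(th,120,100,16)[0],max_speed=150);print(read_state()['time'],read_state()['eef_pos']);shots('7')
E
```

```text
26 [ 0.07587774 -0.24829313 -0.60455003]
18 [ 0.0286882  -0.06822938 -0.19812975]
0.12 [ 0.4  0.2 -0.8] 0.3
0.25 [-0.4 -0.7 -0.9] -0.8
0.38 [-0.5 -0.9  0.3] -1.0
0.5 [-0.9 -2.1  0.4] -2.2
0.62 [-0.6  0.4  0.6] -0.1
0.75 [-1.1  0.   0.2] -0.9
0.88 [-3.8 -0.5  0.2] -3.6
1.0 [-3.2  1.8 -0.3] -2.3
35.775 [ 559.94566804 -183.67606965   40.92713175]
37.0 [ 464.91003164 -218.7763583    99.75927612]
```

View pics/side7c.png

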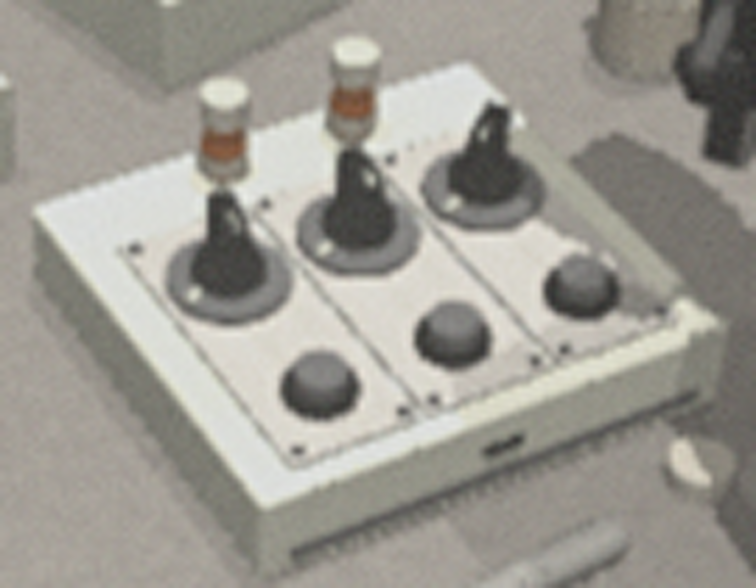

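View pics/top7c.png

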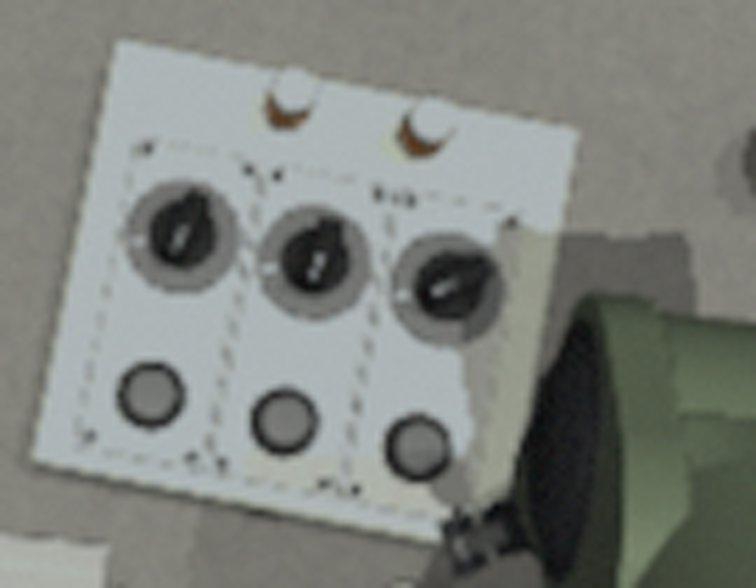

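The bar turned. I'll measure its angle on an enlarged view with overlays of candidate pointer lines.

```bash
cat >> h.py <<'E'
def over(tag,C=None,x0=333,y0=180,s=12,w=50,h=40):
    import cv2
    C=KNOB['R'] if C is None else C
    c=np.load(f'top{tag}.npz');im=np.clip(c['image'][y0:y0+h,x0:x0+w].astype(float)*1.6,0,255).astype(np.uint8)
    im=cv2.resize(im,None,fx=s,fy=s,interpolation=cv2.INTER_CUBIC);im2=im.copy()
    P=lambda X:tuple(int(v) for v in (proj(c,[X])[0]-[x0,y0]+.46)*s)
    for th,col in((.8,(255,0,0)),(1.0,(0,255,0)),(1.2,(0,0,255))):
        d=-np.cos(th)*ex+np.sin(th)*ey
        cv2.line(im2,P([*(C-17*d),98]),P([*(C+17*d),98]),col,1)
        cv2.line(im2,P([*(C+17*d),98]),P([*(C+30*d),58]),col,1)
    cv2.imwrite(f'pics/ov{tag}.png',np.vstack([im,im2])[:,:] if s*h*2<=1000 else im2)
E
python3 - <<'E'
from h import *
over('7',s=10,w=50,h=36)
E
```

```text
(no output)
```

View pics/ov7.png

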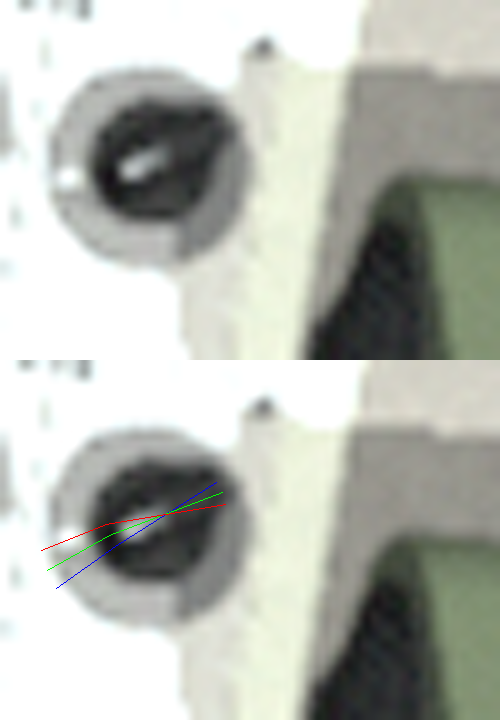

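The pointer line slopes about 26.6°, against 20.8° drawn for 1.0 and 32° for 0.8. That puts it at about 0.9 rad, so the command leads by about 0.1. The mark lies at 9°, which fits 1.2. I'll push on to a commanded 1.3.

```bash
python3 - <<'E'
from h import *
from workcell import *
movel(*fing(1.0,50,100,16),max_speed=200)
movel(fing(1.0,50,41,16)[0],max_speed=100,guard=6)
movel(fing(1.0,20,41,16)[0],max_speed=60)
for th in (1.0,1.1,1.2,1.29):
    p,R=fing(th,18,41,16);movel(p,R,max_speed=40)
    s=read_state();f=s['ft_force'];print(th,np.round(f,1))
movel(fing(th,50,41,16)[0],max_speed=100)
movel(fing(th,120,100,16)[0],max_speed=150);print(read_state()['time'],read_state()['eef_pos']);shots('8')
over('8',s=10,w=50,h=36)
E
```

```text
1.0 [0.5 0.3 0.5]
1.1 [-1.9 -1.1 -0.2]
1.2 [-2.2  0.2  0.3]
1.29 [-1.7  0.8  1. ]
41.2167 [ 462.31967079 -184.10577435   99.77358571]
```

View pics/ov8.png

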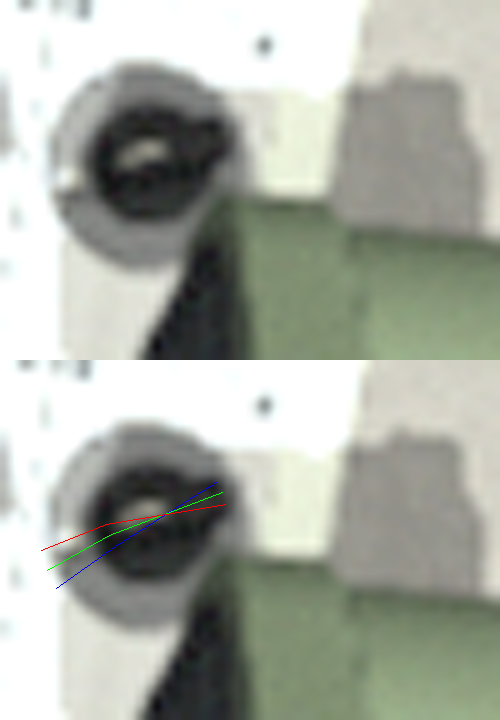

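View pics/side8c.png

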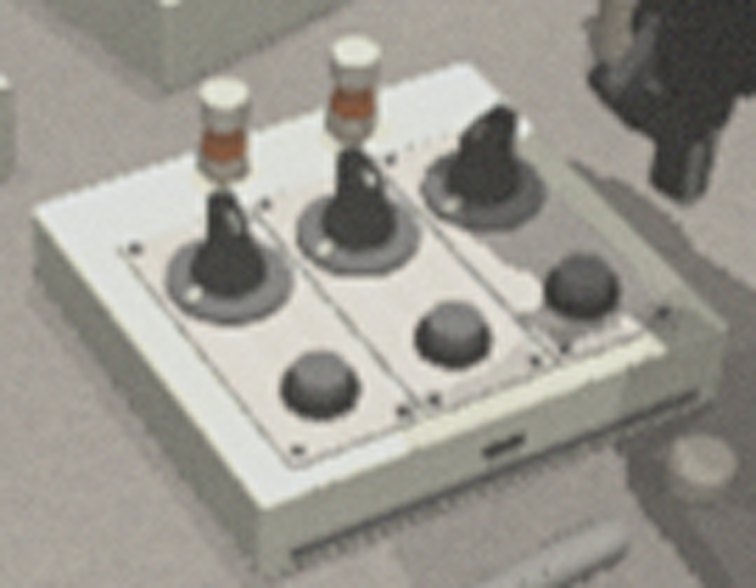

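The arm's shadow makes this reading unsure, so I'll retreat further and look again.

```bash
python3 - <<'E'
from h import *
from workcell import *
p=KEY['R']-130*ex-60*ey
movel([*p,200],max_speed=200);print(read_state()['time'])
shots('9');over('9',s=12,w=50,h=36)
import cv2
c=np.load('side9.npz');im=np.clip(c['image'][140:180,300:345].astype(float)*2,0,255).astype(np.uint8);cv2.imwrite('pics/s9z.png',cv2.resize(im,None,fx=12,fy=12,interpolation=cv2.INTER_CUBIC))
E
```

```text
42.1917
```

View pics/ov9.png

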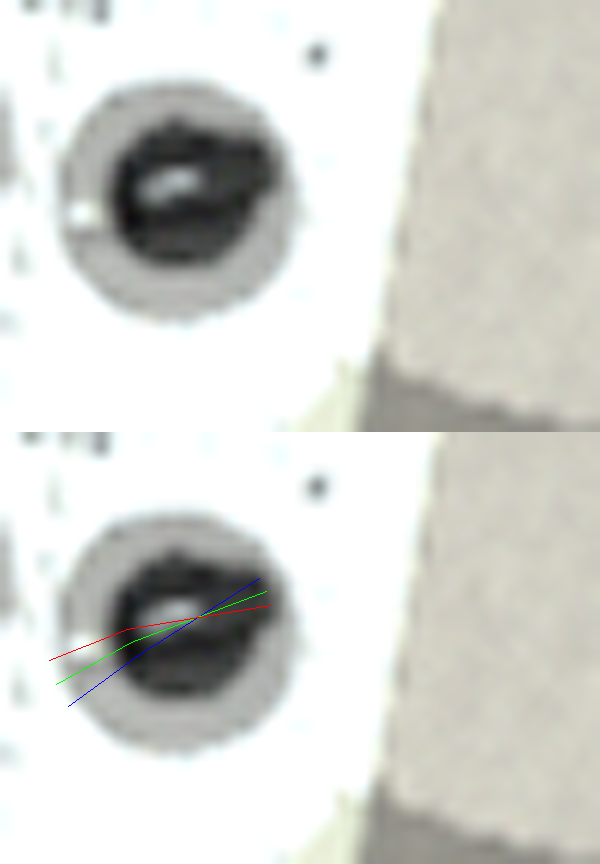

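View pics/s9z.png

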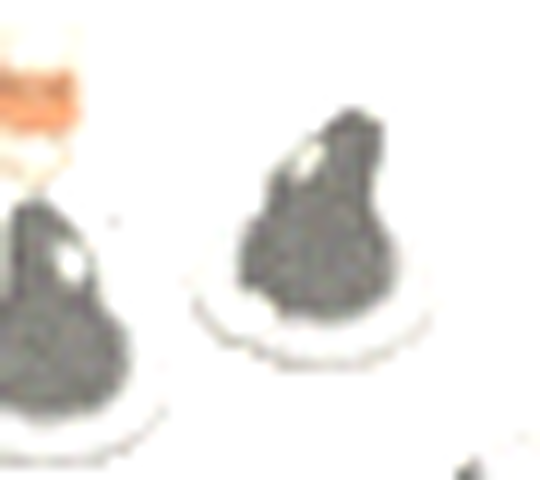

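```bash
python3 - <<'E'
from h import *
import cv2
ref={}
for cam,wlo in(('top',(343,182,355,199)),('side',(318,146,336,160))):
  for tag in '3','7','9':
    c=np.load(f'{cam}{tag}.npz');g=c['image'].astype(float).min(2)
    C=KNOB['R'];
    # model: sum along pointer line vs angle: maximise brightness inside bar top along candidate line r 2..16
    best=[]
    for dx in (-4,-2,0,2,4):
     for dy in (-4,-2,0,2,4):
      for th in np.arange(-.1,1.6,.02):
        d=-np.cos(th)*ex+np.sin(th)*ey;n=np.array([-d[1],d[0]])
        Q=C+[dx,dy]
        L=lambda r0,r1,o:np.array([[*(Q+r*d+o*n),98] for r in np.linspace(r0,r1,14)])
        def smp(P):
            uv=proj(c,P).astype(np.float32);return cv2.remap(g.astype(np.float32),uv[:,:1],uv[:,1:],cv2.INTER_LINEAR).mean()
        best.append((smp(L(3,16,0))-.5*smp(L(3,16,5.5))-.5*smp(L(3,16,-5.5))-.5*smp(L(-15,-3,0)) ,round(th,2),dx,dy))
    best.sort(reverse=True);print(cam,tag,[tuple(np.round(b,2)) for b in best[:6]])
E
```

```text
top 3 [(np.float64(36.07), np.float64(0.14), np.float64(2.0), np.float64(-2.0)), (np.float64(36.04), np.float64(0.16), np.float64(2.0), np.float64(-2.0)), (np.float64(35.87), np.float64(0.12), np.float64(2.0), np.float64(-2.0)), (np.float64(35.51), np.float64(0.06), np.float64(4.0), np.float64(-2.0)), (np.float64(35.4), np.float64(0.1), np.float64(2.0), np.float64(-2.0)), (np.float64(35.36), np.float64(0.04), np.float64(4.0), np.float64(-2.0))]
top 7 [(np.float64(35.6), np.float64(0.78), np.float64(2.0), np.float64(0.0)), (np.float64(35.2), np.float64(0.76), np.float64(2.0), np.float64(0.0)), (np.float64(35.17), np.float64(0.8), np.float64(2.0), np.float64(0.0)), (np.float64(34.61), np.float64(0.86), np.float64(2.0), np.float64(-2.0)), (np.float64(34.5), np.float64(0.74), np.float64(2.0), np.float64(0.0)), (np.float64(34.48), np.float64(0.88), np.float64(2.0), np.float64(-2.0))]
top 9 [(np.float64(32.75), np.float64(1.14), np.float64(2.0), np.float64(-2.0)), (np.float64(32.74), np.float64(1.16), np.float64(2.0), np.float64(-2.0)), (np.float64(32.47), np.float64(1.18), np.float64(2.0)
[... 889 characters left out ...]
p.float64(4.0), np.float64(4.0)), (np.float64(-6.05), np.float64(1.22), np.float64(4.0), np.float64(4.0)), (np.float64(-6.56), np.float64(1.3), np.float64(4.0), np.float64(4.0)), (np.float64(-6.95), np.float64(1.2), np.float64(4.0), np.float64(4.0))]
side 9 [(np.float64(-11.77), np.float64(1.6), np.float64(4.0), np.float64(4.0)), (np.float64(-12.05), np.float64(1.58), np.float64(4.0), np.float64(4.0)), (np.float64(-12.21), np.float64(1.6), np.float64(4.0), np.float64(2.0)), (np.float64(-12.26), np.float64(1.58), np.float64(4.0), np.float64(2.0)), (np.float64(-12.32), np.float64(1.56), np.float64(4.0), np.float64(4.0)), (np.float64(-12.51), np.float64(1.56), np.float64(4.0), np.float64(2.0))]
```

```bash
python3 - <<'E'
from h import *
import cv2
ths=np.arange(-.2,1.7,.02)
im={t:(lambda c:(c,c['image'].astype(np.float32).min(2)))(np.load(f'top{t}.npz')) for t in('0','3','7','9')}
R=[]
for dx in np.arange(-1,5,.5):
 for dy in np.arange(-5,2,.5):
  tot=0;bt=[]
  for t,(c,g) in im.items():
    Q=KNOB['R']+[dx,dy];P=[]
    for th in ths:
      d=-np.cos(th)*ex+np.sin(th)*ey;n=np.array([-d[1],d[0]])
      for o in(0,5,-5):
        P+=[[*(Q+r*d+o*n),98] for r in np.linspace(3,16,14)]
    uv=proj(c,P).astype(np.float32);v=cv2.remap(g,uv[:,:1],uv[:,1:],cv2.INTER_CUBIC).reshape(len(ths),3,14).mean(2)
    sc=v[:,0]-.5*v[:,1]-.5*v[:,2];i=sc.argmax();tot+=sc[i];bt.append(round(ths[i],2))
  R.append((round(float(tot),1),dx,dy,[float(b) for b in bt]))
R.sort(reverse=True)
for r in R[:8]:print(*r)
E
```

```text
249.7 3.0 -2.5 [0.14, 0.14, 0.82, 1.1]
249.5 2.5 -2.0 [0.1, 0.1, 0.84, 1.12]
249.5 2.5 -2.5 [0.16, 0.14, 0.86, 1.12]
249.2 3.0 -2.0 [0.1, 0.1, 0.8, 1.06]
247.8 3.0 -3.0 [0.18, 0.18, 0.84, 1.1]
247.8 2.5 -3.0 [0.2, 0.2, 0.88, 1.14]
247.4 2.0 -2.5 [0.16, 0.16, 0.9, 1.18]
247.3 3.5 -2.5 [0.12, 0.12, 0.8, 1.04]
```

Both readings give about 1.10, which is inside the band but near its edge. One more trim of about 0.09 rad.

```bash
python3 - <<'E'
from h import *
from workcell import *
movel(*fing(1.29,60,100,16),max_speed=200)
movel(fing(1.29,60,41,16)[0],max_speed=100,guard=6)
movel(fing(1.29,20,41,16)[0],max_speed=60)
for th in (1.29,1.34,1.385):
    p,R=fing(th,18,41,16);movel(p,R,max_speed=40)
    s=read_state();f=s['ft_force'];print(th,np.round(f,1))
movel(fing(th,60,41,16)[0],max_speed=100)
movel(fing(th,70,100,16)[0],max_speed=150)
p=KEY['R']-130*ex-60*ey
movel([*p,200],max_speed=200);print(read_state()['time'])
shots('A');over('A',s=12,w=50,h=36)
import cv2
ths=np.arange(.8,1.7,.02);c=np.load('topA.npz');g=c['image'].astype(np.float32).min(2)
for o_ in((3,-2.5),(2.5,-2),(2.5,-2.5),(3,-2),(2,-2.5)):
    Q=KNOB['R']+o_;P=[]
    for th in ths:
      d=-np.cos(th)*ex+np.sin(th)*ey;n=np.array([-d[1],d[0]])
      for o in(0,5,-5): P+=[[*(Q+r*d+o*n),98] for r in np.linspace(3,16,14)]
    uv=proj(c,P).astype(np.float32);v=cv2.remap(g,uv[:,:1],uv[:,1:],cv2.INTER_CUBIC).reshape(len(ths),3,14).mean(2)
    sc=v[:,0]-.5*v[:,1]-.5*v[:,2];print(o_,ths[sc.argmax()])
E
```

```text
1.29 [ 0.5 -0.7  0.1]
1.34 [-3.2 -0.2  0.1]
1.385 [-2.8  0.5  0.8]
47.9
(3, -2.5) 1.2000000000000004
(2.5, -2) 1.2400000000000004
(2.5, -2.5) 1.2400000000000004
(3, -2) 1.2000000000000004
(2, -2.5) 1.3000000000000005
```

View pics/ovA.png

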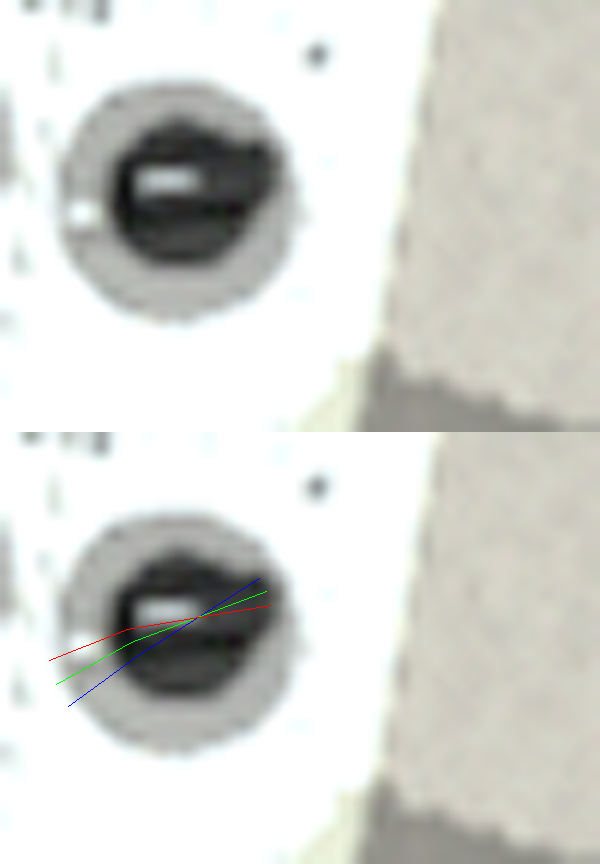

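View pics/topAc.png

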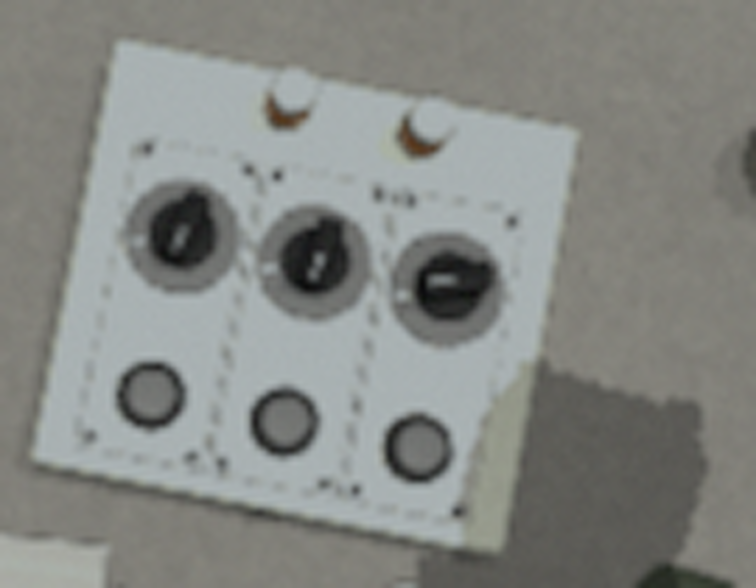

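Line fit gives 1.20–1.24 but pixel aliasing makes it uncertain, so I'll cross-check using sub-pixel centroids of the pointer line.

```bash
python3 - <<'E'
from h import *
from scipy.optimize import least_squares
c0=np.load('top0.npz');Z=98
M=[];T=['0','3','7','9','A']
for t in T:
    c=np.load(f'top{t}.npz');g=c['image'].astype(float).min(2)
    y0,y1,x0,x1=189,201,342,355
    w=g[y0:y1,x0:x1]; u,v=np.meshgrid(np.arange(x0,x1),np.arange(y0,y1))
    # keep only near the bar top: within 12px circle of axis, bright pixels over dark bg
    ax=proj(c,[[*(KNOB['R']+[2.7,-2.3]),98]])[0]
    m=(np.hypot(u-ax[0],v-ax[1])<7.2)
    b=np.median(w[m]); q=np.clip(w-b-8,0,None)*m
    cen=np.array([(q*u).sum(),(q*v).sum()])/q.sum();X=ray(c,cen,Z)[:2]
    A=np.c_[(u-cen[0]).ravel(),(v-cen[1]).ravel()];ev,V=np.linalg.eigh((A*q.ravel()[:,None]).T@A/q.sum());d=V[:,1];
    X2=ray(c,cen+d,Z)[:2]-ray(c,cen-d,Z)[:2];X2=X2 if X2@ex<0 or t in'9A' and X2@ey>0 else -X2
    print(t,cen.round(2),'w',q.sum().round(),'pca th',round(np.arctan2(X2@ey,-X2@ex),3),ev.round(2));M.append(X)
M=np.array(M)
def f(p):
    o=[]
    for X,th in zip(M,p[3:]): o+=list(p[:2]+p[2]*(-np.cos(th)*ex+np.sin(th)*ey)-X)
    return np.r_[o,(p[2]-9)/1.5,(p[:2]-KNOB['R']-[2.7,-2.3])/1.5]
r=least_squares(f,[*KNOB['R'],9,.1,.1,.9,1.1,1.2]);print(r.x[:3]-[*KNOB['R'],0],r.x[3:].round(3),r.fun.round(2))
# mark direction from the base centre (unaffected by console-fit)
c=c0;g=c['image'].astype(float).min(2);a=proj(c,[[*(KNOB['R']-27*np.cos(1.2)*ex+27*np.sin(1.2)*ey),62]])[0];print('mark pred',a,(a-[333,180]+.46)*12)
E
```

```text
0 [350.83 193.76] w 1603.0 pca th -0.657 [ 9.91 15.77]
3 [350.85 193.76] w 1681.0 pca th -0.667 [ 9.86 15.75]
7 [348.62 192.27] w 1352.0 pca th -0.007 [10.78 13.59]
9 [349.65 192.16] w 1733.0 pca th -0.721 [ 9.68 14.47]
A [349.45 192.1 ] w 1791.0 pca th -0.945 [10.86 12.49]
[2.04069188 0.3128378  6.03924216] [-2.037 -2.033  2.763  3.253  3.16 ] [ 0.17 -0.69  0.16 -0.64  0.34  0.06 -0.18  0.06 -0.2   0.05 -1.97 -0.44
  1.74]
mark pred [337.89627797 198.25735961] [ 64.27533559 224.60831527]
```

```bash
python3 - <<'E'
from h import *
for t in '379A':
    print(t);print(np.load(f'top{t}.npz')['image'].min(2)[188:203,340:357])
E
```

```text
3
[[154 124  96 103 110 108 107 108  91  63  74  85 105 132 143 159 167]
 [124 109 108 107 110 109  99  85  67  36  32  40  70  97 112 144 168]
 [103 108 109 110  97  83  67  42  28  31  31  33  40  83 108 126 156]
 [108 109 109 101  72  39  27  21  22  33  33  38  35  81 108 110 131]
 [110 109  97  70  42  34  23  16  26  33  37  36  39  82 109 109 112]
 [111 110  85  37  37  28  25  17  30  38  37  34  31  68 100 106 108]
 [109 101  74  38  38  32  28  20  31  40  38  36  31  49  88 107 109]
 [111  94  56  41  36  28  16  24  39  77  82  31  34  40  85 109 108]
 [123  96  49  40  34  26  22  26  50  95  94  34  32  39  86 108 108]
 [146 107  47  35  34  25  16  33  72  90  68  28  34  47  87 109 108]
 [136 110  64  34  33  20  19  34  93  97  45  31  38  59  92 108 108]
 [109 108  84  36  28  22  12  29  79  79  34  37  40  78 105 110 110]
 [112 111  97  67  34  21  15  12  32  37  24  43  69  98 110 109 109]
 [114 113 107  90  71  48  31  23  10  21  35  71 102 110 111 110 119]
 [112 112 109 106  99  83  80  80  79  79  85 101 109 110 110 113 137]]
7
[[161 127  99 106 112 112 113 
[... 2471 characters left out ...]
 73  29  27  31  32  31  35  32  33  31  33  32  32  49  87]
 [110  96  57  17  61  94 104 104  92  62  36  37  37  36  37  52  91]
 [103  89  48  10  66  97 105 103  93  68  40  42  41  38  35  53  89]
 [114  86  41  10  43  49  40  38  40  36  35  33  31  31  39  74 101]
 [143 102  40  15  21  26  29  26  22  23  14  17  13  29  68  97 108]
 [130 103  62  16  21  20  25  27  30  30  33  28  34  54  88 106 111]
 [ 96  99  77  38  32  38  35  40  42  43  43  41  40  76 100 108 110]
 [106 107  99  74  41  37  42  44  43  43  41  46  73  99 110 111 108]
 [113 114 112 103  80  55  40  36  35  41  50  75 100 111 109 110 120]
 [111 113 113 113 108  94  89  89  86  87  91 101 110 111 111 112 139]]
```

```bash
python3 - <<'E'
from h import *
import cv2
T=['0','3','7','9','A'];c=np.load('top0.npz')
S=8;x0,y0,W,H=342,190,12,12
us=(np.arange(W*S)+.5)/S-.5+x0;vs=(np.arange(H*S)+.5)/S-.5+y0
G=np.array([[ray(c,(u,v),98)[:2] for u in us] for v in vs])-KNOB['R']
L=np.stack([-(G@ex),G@ey],-1)  # front, left
sg=lambda x:1/(1+np.exp(-np.clip(x/.3,-50,50)))
def render(th,ax,r0,r1,hw,sig,A):
    X=L-ax;a=X@[np.cos(th),np.sin(th)];b=X@[-np.sin(th),np.cos(th)]
    m=sg(a-r0)*sg(r1-a)*sg(hw-b)*sg(hw+b)
    m=cv2.GaussianBlur(m,(0,0),sig*S)
    return A*m.reshape(H,S,W,S).mean((1,3))
g={t:np.load(f'top{t}.npz')['image'].min(2)[y0:y0+H,x0:x0+W].astype(float) for t in T}
u,v=np.meshgrid(np.arange(W),np.arange(H))
msk={}
for t in T:
    k=(g[t]>60).astype(np.uint8);n,l=cv2.connectedComponents(k)
    lab=l[196-y0,349-x0] if t in'03' else l[195-y0,346-x0]
    core=cv2.dilate((l==lab).astype(np.uint8),np.ones((3,3)))>0
    msk[t]=core&((l==0)|(l==lab)); print(t,(l==lab).sum())
def f(p):
    o=[]
    for i,t in enumerate(T): o.append(((render(p[8+i],p[:2],*p[2:7])+p[7]-g[t])[msk[t]])/8)
    return np.r_[np.concatenate(o),(p[2:5]-[3,17,1.5])/[4,1.5,1]]
for ax in((0,0),(-3,-2),(2,0)):
    r=least_squares(f,[*ax,3,17,1.5,.5,80,32,.14,.14,.9,1.15,1.25],diff_step=1e-3)
    J=np.linalg.pinv(r.jac.T@r.jac);print(r.cost.round(1),r.x[:8].round(2),r.x[8:].round(3),np.sqrt(np.diag(J))[8:].round(3))
E
```

```text
0 11
3 11
7 11
9 11
A 12
74.7 [-2.61 -1.2   1.72 15.91  2.95  0.2  69.95 27.64] [0.082 0.076 0.843 1.135 1.248] [0.027 0.027 0.02  0.024 0.027]
74.7 [-2.61 -1.2   1.72 15.91  2.95  0.2  69.95 27.64] [0.082 0.076 0.843 1.135 1.248] [0.027 0.027 0.02  0.024 0.027]Traceback (most recent call last):
  File "<stdin>", line 27, in <module>
    return func(*args, **kwargs)
    result = trf(vector_fun.fun, vector_fun.jac, x0, f0, J0, lb, ub, ftol, xtol,
                 gtol, max_nfev, x_scale, loss_function, tr_solver,
                 tr_options.copy(), verbose, callback=callback_wrapped)
    return trf_no_bounds(
        fun, jac, x0, f0, J0, ftol, xtol, gtol, max_nfev, x_scale,
        loss_function, tr_solver, tr_options, verbose, callback=callback)
    f_new = fun(x_new)
    self._update_fun()
    ~~~~~~~~~~~~~~~~^^
    self.f = self.fun_wrapped(xp_copy(self.x))
             ~~~~~~~~~~~~~~~~^^^^^^^^^^^^^^^^^
    return np.atleast_1d(self.fun(x))
                         ~~~~~~~~^^^
    return self.f(x, *self.args, **self.kwargs)
           ~~~~~~^^^^^^^^^^^^^^^^^^^^^^^^^^^^^^
  File "<stdin>", line 24, in f
  File "<stdin>", line 12, in render
cv2.error: OpenCV(4.12.0) /io/opencv/modules/imgproc/src/smooth.dispatch.cpp:293: error: (-215:Assertion failed) ksize.width > 0 && ksize.width % 2 == 1 && ksize.height > 0 && ksize.height % 2 == 1 in function 'createGaussianKernels'
```

The model fit gives 1.25 ± 0.03 rad, inside 1.05–1.35. Last, I'll check that nothing else moved, then hand in.

```bash
python3 - <<'E'
from workcell import *
from h import *
for n in('top','side'):
    a=np.load(f'{n}0.npz')['image'].astype(int);b=np.load(f'{n}A.npz')['image'].astype(int);c=np.load(f'{n}0.npz')
    for k in 'LM':
        for nm,P in(('knob',[*KNOB[k],95]),('key',[*KEY[k],71])):
            u,v=proj(c,[P])[0].astype(int);print(n,k,nm,np.abs(a-b)[v-12:v+13,u-10:u+11].max())
s=read_state();print(s['time'],s['eef_pos'],s['ft_force'])
finish_job()
E
```

```text
top L knob 10
top L key 11
top M knob 10
top M key 10
side L knob 16
side L key 17
side M knob 18
side M key 17
48.0 [ 360.01193371 -204.4608323   199.34827724] [-0.69881178  0.39983408  0.42849814]
the job is handed in; nothing more can be done
```

The right key is the one that clicks. I pressed it through its click and let it up, then turned the knob behind it to about 1.25 rad (the mark is at 1.20). The job is handed in at about 48 s, with no verdict reported.

- **Feeling the keys:** The middle and left keys only yielded softly, reaching 4.1 N and 3.0 N at most. The right key climbed to 5.1 N and then fell to 3.1 N in the first gentle press.
- **Pressing the key:** I took the right key about 7 mm down, past the 4.5 mm contact point. The force was about 1.5–3.5 N, and I let the key come up again.
- **Turning the knob:** I pushed the bar clockwise with the closed fingertips, in three steps with a look after each. My first sweep missed the bar completely and moved nothing, so I repeated it closer to the axis.
- **Last checks:**
  - The knob angle comes from a sub-pixel fit of the top picture, 1.25 ± 0.03 rad, inside the 1.05–1.35 band. A simple line fit gave 1.20–1.30. A rough slope reading of the pointer line gave about 1.34, which is close to the band's edge.
  - Around the other two knobs and keys, the before and after pictures differ only by noise. I didn't compare the loose items numerically, only saw nothing out of place in the crops.
  - The arm stood clear at about 200 mm with no contact force.
- **Disagreement found:** By camera and touch, the closed fingertips were about 37 mm higher than the reported TCP. I worked from the touched height instead.

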